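# Exchange the standard vial behind the reagent bottles

## Robot

A 6-joint arm with a two-finger parallel gripper is mounted at the origin on a cart in front of the work surface, level with it; the furniture and walls round the work are solid. World frame = base frame: x ahead of the robot, y to its left, z up, the work surface at z = 0. Lengths are in mm, angles in degrees, forces in N, time in s.
With the tool pointing down it reaches from about 350 to 875 mm from the base axis. Payload 4.2 kg.
Tool frame: the origin (TCP) lies at the very end of the fingers, on their centre line; the grasp point (between the pads) lies behind it (ctrl.tcp_to_grasp is the z of the grasp point in the tool frame, in mm); z points along the fingers, y is the line along which they close (so a half turn about z gives the same grasp; the last joint's range is limited). The gripper opens to 87 mm and grips with 3 to 60 N. Pads are 19 mm wide; open, the fingers measure 117 mm over their backs; the gripper's body (75 mm by 190 mm) begins 51 mm behind the grasp point.
Start: joints at [-54.569, 22.042, 0.453, 0, -68.411, -14.817], TCP at [220.069, -584.952, 222.55] pointing down, gripper open.
Joint ranges: [-179.83, 179.83], [-69.29, 118.12], [-61.27, 80.66], [-181.25, 117.63], [-171.15, -9.14], [-177.46, 177.46]. Speed limits (degrees/s): [159.86, 159.86, 180, 180, 180, 180].

## Interface

Orientations are given as a 3x3 rotation matrix whose columns are the frame's x, y, z axes.
In Python, from station import ctrl gives the robot as it stands. Calls block until the motion is done:
- ctrl.move_pose(position, orientation): joint-space move of the TCP to a pose.
- ctrl.move_linear(position, attitude=None, speed=150, f_stop=None): straight line of the TCP; attitude=None keeps the orientation; speed is the mean speed in mm/s. With f_stop (N) it stops when the force on the tool has changed by that much, and returns True; else False.
- ctrl.move_j(angles): joint-space move.
- ctrl.command_gripper(opening): opening from 0.0 (shut) to 1.0 (fully open); the grip force is fixed at half the most; returns when the fingers have stopped.
- ctrl.sleep(seconds).
- ctrl.solve_ik(position, orientation): joint angles nearest the present ones, or None.
- ctrl.camera(name): name is "scene" or "top" or "wrist"; returns the picture (400x640x3 uint8, red, green, blue); there is no depth.
- ctrl.calibration(name): a dict with "fx", "fy", "cx", "cy" (pixels), "dist" ([k1, k2, p1, p2, k3] as OpenCV has them; the pictures are not rectified), "position" and "attitude" of the camera in the world; the wrist camera has in their place "mount" (4x4, takes a point from camera to tool coordinates, whose origin is the TCP and whose axes are the flange's). Camera axes: x right, y up, looking along -z (the intrinsics and any distortion apply to the point x, -y, -z); pixel columns grow to the right and rows downward; lengths in mm; the calibration is good to about 2 mm. A picture is of the moment at which its call begins: read the wrist's pose just before it. calibration takes no time and is no camera call.
A pose or a line that the arm cannot do raises ctrl.IKError and nothing moves.
- ctrl.close_job(): hands the job in; it is judged then, once.
Readings, each from a call of its own:
- ctrl.read_time_s(): time.
- ctrl.read_q(): joint angles.
- ctrl.read_qd(): joint speeds.
- ctrl.read_joint_efforts(): joint torques, N m.
- ctrl.read_tcp_pos(): TCP position.
- ctrl.read_ee_rot(): TCP orientation.
- ctrl.read_ft_force(): force on the tool from outside, world axes, zero at the start.
- ctrl.read_ft_torque(): the same for the moment, N m.
- ctrl.read_grip_width(): opening from 0.0 (shut) to 1.0 (fully open).
- ctrl.read_finger_force(): force on a finger pad.
Only numpy, scipy, OpenCV 4.12 (cv2) and the standard library are available. Lean on these libraries where they do the work, as an engineer would, in place of code of your own. Each camera call takes 0.05 s, during which the arm holds its last target. There are 200 camera calls.

## Task

The standard vial that stands behind the two reagent bottles in the grey caddy is to be exchanged, and it cannot be reached past them: first lift both bottles out and park them upright in the white spill tray. Then move the old vial from the caddy to the free bore of the metal block, and after that move the fresh vial from the block to the caddy's vial well. Finally put each bottle back into the very well it came from, never tipping a bottle or a vial, with everything standing upright and fully home.

Things in the scene. Friction and masses are not known exactly. Their poses are not given: they have to be found in the camera images.
- bottle_a_mid (a point): Bottle A: clear glass reagent bottle, 86 mm wide, 176 mm tall, 0.45 to 0.9 kg, blue screw cap 53 mm wide over its top 27 mm; take it by the cap from above (glass spreads below it). Point: on the axis (z, up), 88 mm above the underside. Starts in one of the caddy's two bottle wells (left or right varies), point 98 mm above the worktop; ends in that same well.
- bottle_b_mid (a point): Bottle B, like A: clear glass reagent bottle, 86 mm wide, 176 mm tall, 0.45 to 0.9 kg, blue screw cap 53 mm wide over its top 27 mm; take it by the cap from above (glass spreads below it). Point: on the axis (z, up), 88 mm above the underside. Starts in one of the caddy's two bottle wells (left or right varies), point 98 mm above the worktop; ends in that same well.
- vial_old_mid (a point): The old vial: white screw-cap vial, 27 mm wide, 51 mm tall, 18 g; cap: top 16 mm, 26 mm wide. Point: on the axis (z, up), 25.5 mm above its underside. Starts in the caddy's vial well behind and between the bottles, 31 mm standing out; its side is 18 mm from each bottle, too close for a gripper until both bottles are gone. Ends in the block's free bore.
- vial_fresh_mid (a point): The fresh vial: white screw-cap vial, 27 mm wide, 51 mm tall, 18 g; cap: top 16 mm, 26 mm wide. Point: on the axis (z, up), 25.5 mm above its underside. Looks like the old one but starts in one of the two bores of the metal block, 31 mm standing out. Ends in the caddy's vial well.
- caddy: Grey plastic caddy, 150 (x) x 214 (y) x 36 mm, fixed. Origin: centre of underside, on the worktop; x to its back (vial side; label rail to 50 mm height at x 71), y left, z up. Bottle wells 94 mm wide, floor 10 mm above worktop, at x -21, y +53 and -53. Vial well 36 mm wide, floor 16 mm up, at x 31, y 0. Two 18 mm tube wells at x 50, y +-86 stay as they are; a tube 83 mm high is in the +y one.
- tray: White plastic spill tray, 142 (x) x 246 (y) mm outside, 22 mm high, walls and floor 4 mm, fixed, empty at the start. Origin: centre of its underside; y along its length, z up. Room for both bottles side by side, e.g. centred at y = +58 and y = -58 mm; a bottle there stands 4 mm above the worktop.
- block: Bare metal tempering block, 62 (x) x 130 (y) x 42 mm high, fixed, at any yaw. Origin: centre of its underside; y along its length, z up. Two vial bores 36 mm wide, 20 mm deep (floor 22 mm above the worktop), at x = 0, y = +29 and y = -29 mm; one holds the fresh vial at the start, the other is free.
Things that resemble listed ones, but are neither listed nor needed, are in the scene too. What is shaped like the part that bears bottle_b_mid but orange is not meant.

How it is judged:
By the outcome, as a careful person would: the job done as asked, in the order asked, and still so for the second after the job is handed in, with the robot touching nothing.
It also fails if it takes over 138 s, if anything falls off the work surface, if the arm or the gripper's body presses on something with over 40 N, if the wrist force passes 120 N, or if a joint passes its speed limit or range.

## Working session

There is one attempt and no reset: what is moved stays moved. The work goes in short steps, each a Python script; the robot and the scene stay as the last script left them, time stands still between calls to the robot, and variables do not carry over. Pictures are saved under pics/ and viewed, at most 14 in all, crops included, and the job is handed in when it is done.

```bash
ls; mkdir -p pics; python3 - <<'E'
from station import ctrl
import cv2
for n in("scene","top"):
    cv2.imwrite(f"pics/{n}0.png",ctrl.camera(n)[:,:,::-1])
    print(n,ctrl.calibration(n))
print(ctrl.calibration("wrist"),ctrl.tcp_to_grasp,ctrl.read_time_s())
print(ctrl.read_ee_rot())
E
```

```text
pics
scene {'fx': 468.7142657402441, 'fy': 468.7142657402441, 'cx': 325.1161324649318, 'cy': 199.8169622194184, 'dist': array([-0.02509662,  0.        ,  0.        ,  0.        ,  0.        ]), 'position': array([-449.87194194,  549.21156371,  749.7636346 ]), 'attitude': array([[-0.48282018,  0.43224909, -0.76160712],
       [-0.87571559, -0.23571185,  0.42138121],
       [ 0.00262182,  0.87040258,  0.4923337 ]])}
top {'fx': 404.6613042729273, 'fy': 404.6613042729273, 'cx': 321.84182976659446, 'cy': 196.02633620318974, 'dist': array([0.01203274, 0.        , 0.        , 0.        , 0.        ]), 'position': array([ 426.12498872,  -62.01002008, 1240.10631116]), 'attitude': array([[ 0.02218311,  0.99218518, -0.12278633],
       [-0.9974989 ,  0.01372117, -0.06933735],
       [-0.06711072,  0.12401735,  0.990008  ]])}
{'fx': 314.2841232813392, 'fy': 314.2841232813392, 'cx': 320.661210639096, 'cy': 199.22815656665938, 'dist': array([-0.06091582,  0.        ,  0.        ,  0.        ,  0.        ]), 'mount': array([[ 1.97615909e-04,  9.51909022e-01,  3.06380768e-01,
         8.38710934e+01],
       [ 9.99999895e-01, -3.14864680e-04,  3.33267136e-04,
        -2.86093625e-01],
       [ 4.13708476e-04,  3.06380670e-01, -9.51908984e-01,
        -1.63201179e+02],
       [ 0.00000000e+00,  0.00000000e+00,  0.00000000e+00,
         1.00000000e+00]])} -18.700000000000003 0.1
[[-9.36032922e-01 -3.51911555e-01 -7.91550492e-04]
 [-3.51912432e-01  9.36031134e-01  1.83215997e-03]
 [ 9.61576376e-05  1.99351851e-03 -9.99998008e-01]]
```

View pics/top0.png

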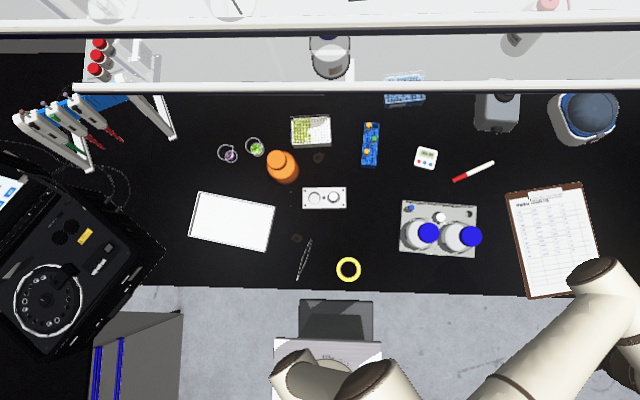

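View pics/scene0.png

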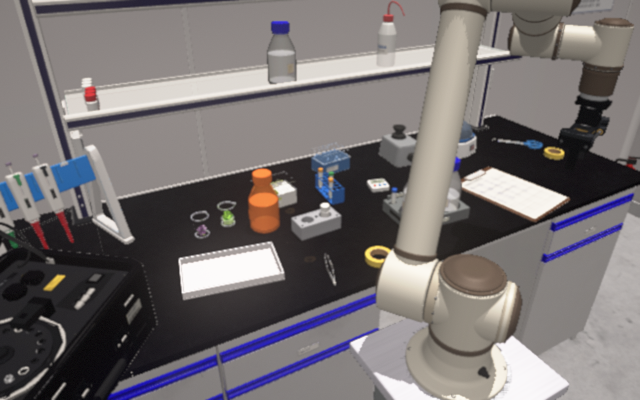

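The top view shows the tray at about (231,221), the block at (324,197) and the caddy at (438,229). The bottle caps are at (428,233) and (470,236), the old vial is at about (440,217), and the block's vial looks to be at one of (315,197) or (334,197). The orange decoy is at (282,167).

```bash
cat > h.py <<'E'
from station import ctrl
import numpy as np, cv2
def campose(name):
    c=ctrl.calibration(name)
    if name!="wrist": return c,np.array(c["position"]),np.array(c["attitude"])
    R=np.array(ctrl.read_ee_rot()); p=np.array(ctrl.read_tcp_pos()); M=np.array(c["mount"])
    return c,p+R@M[:3,3],R@M[:3,:3]
def shot(name,save=None):
    cp=campose(name); im=ctrl.camera(name)
    if save: cv2.imwrite(f"pics/{save}.png",im[:,:,::-1])
    return im,cp
def ray(cp,px,z):
    c,p,A=cp; K=np.array([[c["fx"],0,c["cx"]],[0,c["fy"],c["cy"]],[0,0,1]])
    u=cv2.undistortPoints(np.array(px,float).reshape(-1,1,2),K,np.array(c["dist"]))[:,0]
    d=np.c_[u[:,0],-u[:,1],-np.ones(len(u))]@A.T
    return (p+d*((z-p[2])/d[:,2])[:,None])
def proj(cp,P):
    c,p,A=cp; q=(np.atleast_2d(P)-p)@A; q=q*[1,-1,-1]
    K=np.array([[c["fx"],0,c["cx"]],[0,c["fy"],c["cy"]],[0,0,1]])
    return cv2.projectPoints(q,np.zeros(3),np.zeros(3),K,np.array(c["dist"]))[0][:,0]
def blobs(mask,amin=30):
    cs,_=cv2.findContours(mask.astype(np.uint8),cv2.RETR_EXTERNAL,cv2.CHAIN_APPROX_NONE)
    return [c[:,0] for c in cs if cv2.contourArea(c)>amin]
def rect(cp,c,z):
    w=ray(cp,c,z)[:,:2].astype(np.float32)
    return cv2.minAreaRect(w)
def Rd(yaw):  # tool down; y axis (closing) at angle yaw in world
    a=np.radians(yaw); y=np.array([np.cos(a),np.sin(a),0]); z=np.array([0,0,-1.])
    return np.c_[np.cross(y,z),y,z]
E
python3 - <<'E'
from h import *
im,cp=shot("top"); r,g,b=[im[:,:,i].astype(int) for i in range(3)]
for c in blobs((b>150)&(r<90)&(g<90)):
    if c[:,1].max()>120: print("cap",rect(cp,c,186),c.mean(0))
def near(m,x,y,z,n):
    for c in blobs(m):
        if cv2.pointPolygonTest(c.reshape(-1,1,2),(x,y),True)>-4: print(n,rect(cp,c,z))
mn=im.min(2)
near(mn>150,231,221,22,"tray")
near((mn>90),324,192,42,"block")
near((mn>90),405,245,36,"caddy")
crop=im[175:275,180:490]
cv2.imwrite("pics/crop.png",cv2.resize(crop[:,:,::-1],(775,250),interpolation=cv2.INTER_CUBIC))
E
```

```text
cap ((89.60063171386719, 579.0870361328125), (124.80376434326172, 4.801187515258789), 0.1924312859773636) [ 97.68932039 373.74757282]
cap ((89.21682739257812, 589.5564575195312), (124.85330200195312, 5.760067939758301), 0.5659719109535217) [ 93.75728155 373.74757282]
cap ((102.911376953125, 522.9750366210938), (4.505407810211182, 146.8014373779297), 89.86119079589844) [119.31666667 369.        ]
cap ((460.2810363769531, -370.131591796875), (50.12059020996094, 48.74639892578125), 44.4881477355957) [471.375      235.89285714]
cap ((467.7862243652344, -263.5027160644531), (49.304298400878906, 48.93290710449219), 33.050811767578125) [428.83636364 232.27272727]
tray ((497.0145568847656, 301.05914306640625), (248.1605682373047, 143.82025146484375), 79.48563385009766)
block ((570.579833984375, 15.773811340332031), (63.43474578857422, 132.0789794921875), 0.9061972498893738)
caddy ((485.0723876953125, -317.5601501464844), (216.26168823242188, 153.7837371826172), 86.26880645751953)
```

View pics/crop.png

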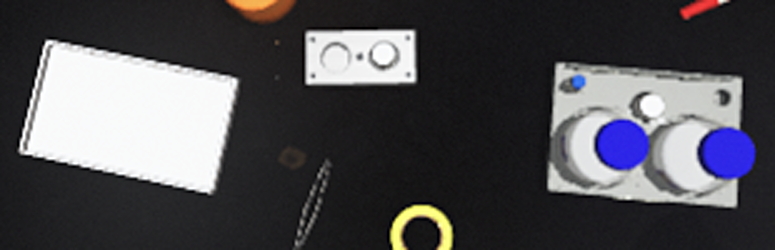

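The close view shows the fresh vial in the block's right-hand (−y) bore, so the +y bore is free. The rectangles fit the stated sizes within 2 mm. Next I move over the caddy and refine with the wrist camera.

```bash
python3 - <<'E'
from h import *
# orange bottle: triangulate roughly (cap top centre in top; base in scene)
im,cp=shot("top"); im2,cp2=shot("scene")
for I,c_,n in((im,cp,"top"),(im2,cp2,"scene")):
    r,g,b=[I[:,:,i].astype(int) for i in range(3)]
    for c in blobs((r>130)&(g<150)&(b<80)&(r>g+60),150): print(n,c.min(0),c.max(0),ray(c_,[[c[:,0].mean(),c[:,1].max()]],0)[0],ray(c_,[[c[:,0].mean(),c[:,1].min()]],176)[0])
t=ctrl.read_time_s()
ctrl.move_linear([300,-520,330],speed=250)
ctrl.move_pose([464,-317,330],Rd(86)); print("t",ctrl.read_time_s()-t,ctrl.read_q())
im,cp=shot("wrist","w1"); r,g,b=[im[:,:,i].astype(int) for i in range(3)]
for c in blobs((b>120)&(r<90)&(g<90),500): print("cap",rect(cp,c,186),c.min(0),c.max(0))
for y in((571,-13),(570,45),(508,358),(486,244)): print(ctrl.solve_ik([*y,320],Rd(86)))
E
```

```text
top [267 150] [297 181] [625.53149868 156.69683826   0.        ] [682.34813399 128.63464965 176.        ]
scene [248 168] [278 232] [630.67941147 157.65063511   0.        ] [681.97579901 124.76478385 176.        ]
t 1.7583000000000002 [-1.79183603e+01  1.27075817e+01  2.31878325e+00  9.91126496e-03
 -7.97112594e+01 -7.61289839e+01]
cap ((467.6963806152344, -265.04278564453125), (48.90166473388672, 50.03528594970703), 73.8156509399414) [348 162] [397 210]
cap ((460.94659423828125, -371.3246154785156), (51.362491607666016, 50.22692108154297), 39.39116287231445) [243 161] [293 211]
[  14.94328399   13.79830422    2.48643836    0.          -78.68813413
 -108.94328399]
[  20.74323621   13.8631738     2.57248698    0.          -78.70931318
 -114.74323621]
[  50.07319733   19.04296069    9.74861758    0.          -80.70565689
 -144.07319733]
[  43.74795658   10.96417387   -1.17880894    0.          -77.85701719
 -137.74795658]
```

View pics/w1.png

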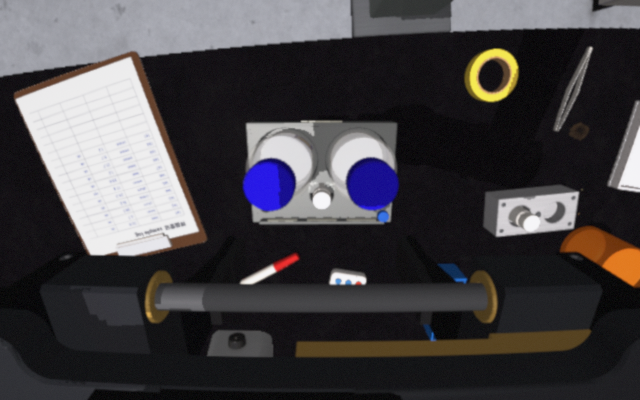

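The wrist view agrees with the top view to about 1.5 mm; the caps are at (268,186) and (372,186) px and the old vial at (321,200). I now pick the left bottle and park it.

```bash
cat >> h.py <<'E'
def pick(xy,z,yaw,op,zup,zapp):
    ctrl.command_gripper(op)
    ctrl.move_pose([*xy,zapp],Rd(yaw))
    s=ctrl.move_linear([*xy,z],speed=150,f_stop=15)
    print("t",ctrl.read_time_s(),"stopped",s,ctrl.read_tcp_pos()); 
    if s: return False
    ctrl.command_gripper(0.0); print("w",ctrl.read_grip_width()*87,ctrl.read_finger_force())
    ctrl.move_linear([*xy,zup],speed=130)
    print("lift",ctrl.read_grip_width()*87,ctrl.read_ft_force())
def place(xy,z,yaw,op,ztr,zup):
    ctrl.move_pose([*xy,ztr],Rd(yaw))
    print("carry",ctrl.read_grip_width()*87,ctrl.read_tcp_pos())
    s=ctrl.move_linear([*xy,z+6],speed=130,f_stop=20)
    if s: print("early stop",ctrl.read_tcp_pos()); return False
    s=ctrl.move_linear([*xy,z-3],speed=25,f_stop=5)
    print("down",s,ctrl.read_tcp_pos(),ctrl.read_ft_force())
    ctrl.command_gripper(op); ctrl.move_linear([*xy,zup],speed=150)
    print("t",ctrl.read_time_s())
BL=(467.7,-264.4); BR=(460.6,-370.8); TL=(507.6,358.1); TR=(486.5,244)
E
python3 - <<'E'
from h import *
pick(BL,158,86,1.0,290,260)
shot("wrist","w2")
place(TL,152,79.5,1.0,290,260)
shot("wrist","w3")
E
```

```text
t 3.55 stopped False [ 468.66671511 -265.08379952  159.26533004]
w 52.443580013452724 30.001066038385034
lift 52.363148860254 [ 0.10091275  0.13160946 -7.61835486]
carry 52.229393293968634 [508.07935455 357.12084626 290.11444406]
down True [508.09444984 358.37906604 151.9029177 ] [-0.46386216 -0.0117498   4.74997919]
t 10.95
```

View pics/w3.png

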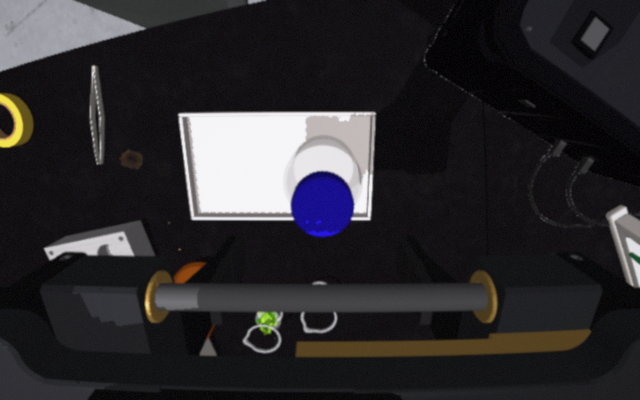

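Bottle one stands upright in the tray with its cap at (322,204) px. Next is the second bottle, then a wrist look at the old vial.

```bash
python3 - <<'E'
from h import *
pick(BR,158,86,1.0,290,260)
place(TR,152,79.5,1.0,290,270)
ctrl.move_pose([500,-318,230],Rd(86)); ctrl.sleep(.3)
im,cp=shot("wrist","w4"); print(ctrl.read_tcp_pos(),ctrl.read_time_s())
p=proj(cp,[[515.9,-319.7,67]])[0]; print("exp",p)
for c in blobs(im.min(2)>225,100):
    R=rect(cp,c,67); 
    if abs(c.mean(0)-p).max()<60: print(R,c.min(0),c.max(0))
E
```

```text
t 14.6333 stopped False [ 461.33191988 -371.1178929   158.92667194]
w 52.32565025481534 29.995343782939017
lift 51.85397082408524 [ 0.40397692  0.41079487 -5.28664998]
carry 52.29225605390214 [486.81282637 243.29168204 290.01441919]
down True [487.18568276 244.50174279 151.9286    ] [-0.28807258  0.07052588  4.99740249]
t 22.0083
[ 500.22544275 -317.64429804  230.04802727] 24.3833
exp [319.65320012 194.37286678]
```

View pics/w4.png

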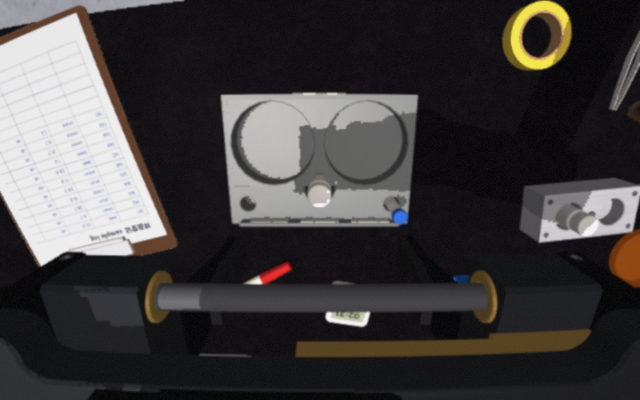

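Both wells are empty and the old vial's cap is at about (319,195) px, where it was expected. I pick it up and look at the free bore before lowering.

```bash
python3 - <<'E'
from h import *
im,cp=shot("wrist")
v=ray(cp,[[319,195.5]],67)[0][:2]; print(v)
pick(v,41,86,0.65,150,150)
ctrl.move_pose([570.1,44.8,190],Rd(125)); ctrl.sleep(.3)
im,cp=shot("wrist"); print(ctrl.read_time_s(),ctrl.read_grip_width()*87)
for P in ([570.1,44.8,42],[571,-13.2,73]):
    q=proj(cp,[P])[0]; print(q); cv2.circle(im,tuple(int(round(x)) for x in q),2,(255,0,0),-1)
t=np.radians(.9); c=[[570.6+a*np.cos(t)-b*np.sin(t),15.8+a*np.sin(t)+b*np.cos(t),42] for a in(-31,31) for b in(-65,65)]
for q in proj(cp,c): cv2.circle(im,tuple(int(round(x)) for x in q),1,(0,255,0),-1)
cv2.imwrite("pics/w5.png",cv2.resize(im[90:290,160:480,::-1],(800,500),interpolation=cv2.INTER_CUBIC))
E
```

```text
[ 517.05090389 -320.57687586]
t 26.55 stopped False [ 518.18049209 -321.04105062   42.59006858]
w 25.98427488614158 30.000229894649237
lift 25.776536620584057 [-0.30172379 -0.23007049  0.1657446 ]
29.925 25.773274898397403
[321.89539013 184.65703272]
[268.72317399 158.88302496]
```

View pics/w5.png

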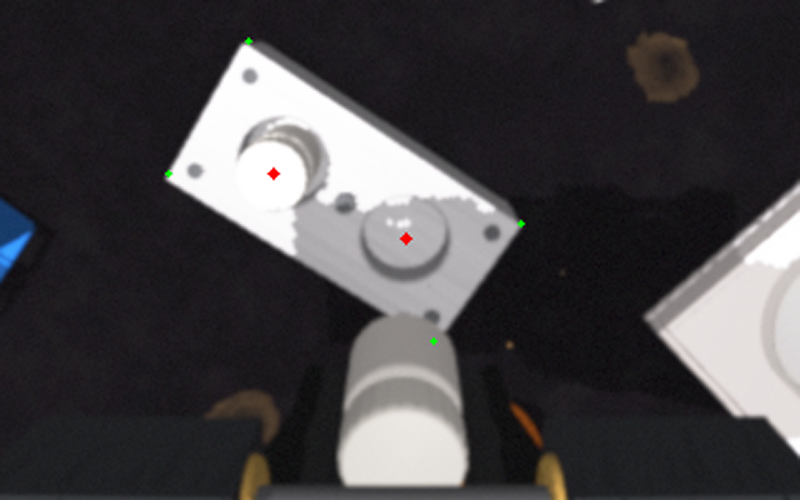

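The projected bore (405,238) and fresh vial (273,173) line up with the picture, and the old vial hangs straight. I lower it, then move the fresh vial across.

```bash
python3 - <<'E'
from h import *
place((570.1,44.8),47,125,0.52,150,150)
pick((571,-13.2),47,125,0.52,150,150)
ctrl.move_pose([516.2,-319.9,150],Rd(86)); ctrl.sleep(.3)
im,cp=shot("wrist"); print(ctrl.read_time_s(),ctrl.read_grip_width()*87)
q=proj(cp,[[516.2,-319.9,36]])[0]; print(q); cv2.circle(im,tuple(int(round(x)) for x in q),2,(255,0,0),-1)
cv2.imwrite("pics/w6.png",cv2.resize(im[60:260,160:480,::-1],(800,500),interpolation=cv2.INTER_CUBIC))
shot("top","top6")
E
```

```text
carry 25.93164380807932 [569.06243898  44.17709196 148.89336781]
down True [570.83317388  45.01949101  46.72303749] [-0.24258034  0.81229763  2.44870367]
t 32.95
t 34.3417 stopped False [571.8208006  -12.67891152  47.75665747]
w 25.818614928793316 30.000660214573145
lift 26.117586415587724 [-0.41487215  0.63139615 -0.52848522]
37.325 25.80910663429642
[319.67786522 193.13313203]
```

View pics/w6.png

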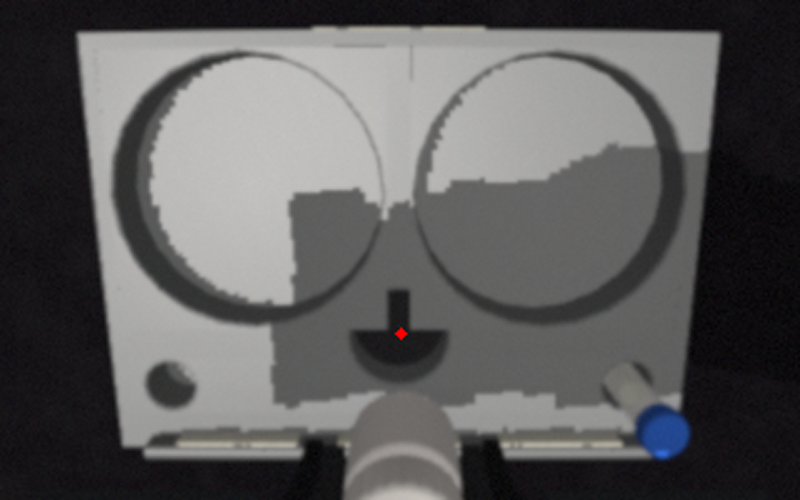

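View pics/top6.png

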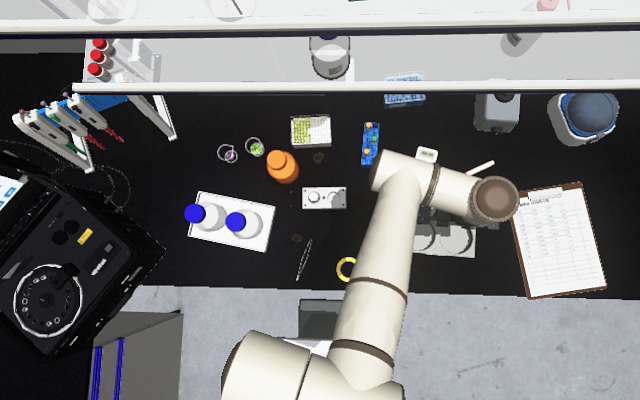

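The bore in the caddy is centred at about (399,332) in the crop and the dot at (401,333) matches it. The top view shows both bottles upright in the tray and the old vial in the left bore. I place the fresh vial and check it.

```bash
python3 - <<'E'
from h import *
place((516.2,-319.9),41,86,0.6,150,230)
ctrl.move_pose([500,-318,230],Rd(86)); ctrl.sleep(.3)
im,cp=shot("wrist")
q=proj(cp,[[516.2,-319.9,67]])[0]; print(q); cv2.circle(im,tuple(int(round(x)) for x in q),1,(255,0,0),-1)
cv2.imwrite("pics/w7.png",cv2.resize(im[60:260,160:480,::-1],(800,500),interpolation=cv2.INTER_CUBIC))
# caps in the tray
ctrl.move_pose([490,300,330],Rd(79.5)); ctrl.sleep(.3)
im,cp=shot("wrist"); r,g,b=[im[:,:,i].astype(int) for i in range(3)]
for c in blobs((b>100)&(r<90)&(g<90),500): print("cap",rect(cp,c,180)[:2])
print(ctrl.read_time_s())
E
```

```text
carry 26.06514820280176 [ 516.18601618 -319.88444444  150.01920773]
down True [ 516.94835136 -320.21817742   41.21344913] [0.39691044 0.04821475 1.90589828]
t 41.0667
[319.89274449 194.71937337]
cap ((506.7163391113281, 357.3883056640625), (51.82207489013672, 55.73902130126953))
cap ((487.2606201171875, 246.47662353515625), (51.327571868896484, 56.15180206298828))
44.25
```

View pics/w7.png

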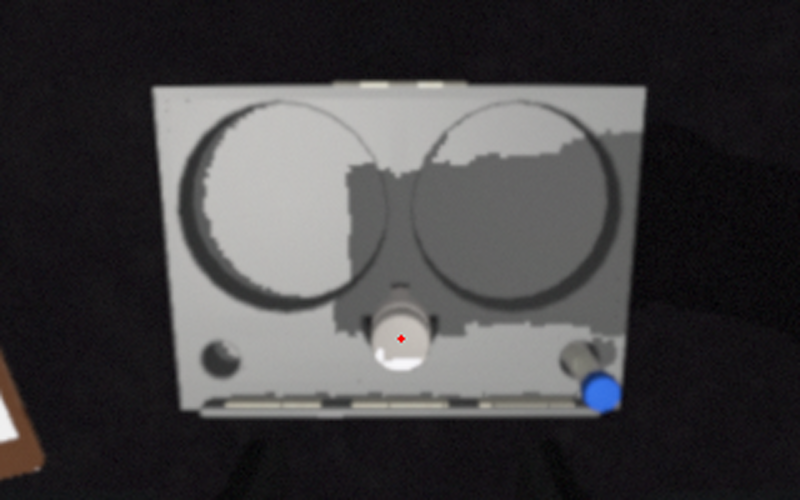

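The fresh vial stands in the well with its cap at (401,340). The bottles go back next, the right one first.

```bash
python3 - <<'E'
from h import *
pick(TR,152,79.5,1.0,290,260)
if place((460.5,-370.3),158,86,1.0,290,280) is not False:
    pick(TL,152,79.5,1.0,290,280)
    place((467.7,-264.3),158,86,1.0,290,330)
    ctrl.move_pose([464,-317,330],Rd(86)); ctrl.sleep(.5)
    im,cp=shot("wrist","w8"); r,g,b=[im[:,:,i].astype(int) for i in range(3)]
    for c in blobs((b>120)&(r<90)&(g<90),500): print("cap",rect(cp,c,186)[:2])
    ctrl.move_pose([300,-520,330],Rd(100)); ctrl.sleep(.3); shot("top","top8"); shot("scene","sc8"); print(ctrl.read_time_s())
    a,b=[cv2.imread(f"pics/{n}.png") for n in("w8","top8")]
    s=cv2.imread("pics/sc8.png")[150:250,150:480]
    o=np.vstack([cv2.resize(a[100:260,200:440],(375,250)),cv2.resize(b[175:275,180:490],(375,121))]) 
    cv2.imwrite("pics/fin.png",np.vstack([np.hstack([cv2.resize(a[100:250,180:430],(400,240)),cv2.resize(b[175:275,290:490],(400,240))]),cv2.resize(s,(800,242))]))
E
```

```text
t 46.4417 stopped False [487.33430213 244.89241015 153.1958088 ]
w 52.52567642341533 29.987164065241814
lift 52.53097300382262 [-0.02818451 -0.21310506 -4.49053665]
carry 52.31206579081749 [ 461.05180852 -369.58567326  290.03695797]
down True [ 461.25711249 -370.46867324  157.9173458 ] [ 0.68496178 -0.4234228   5.75832665]
t 53.8417
t 57.6417 stopped False [508.22985298 358.5251266  153.05765028]
w 52.321512702084476 29.99471829738468
lift 52.20439464976963 [ 0.21222696 -0.07935616 -7.69098849]
carry 52.41490450550192 [ 468.25408254 -263.70771433  289.977515  ]
down True [ 468.75869348 -264.52608143  157.90531799] [ 0.68686335 -0.04477186  4.73291369]
t 65.4
cap ((469.5224914550781, -264.7972106933594), (49.5263671875, 52.58428192138672))
cap ((462.04931640625, -370.7093200683594), (50.2900505065918, 50.61016082763672))
67.6917
```

View pics/fin.png

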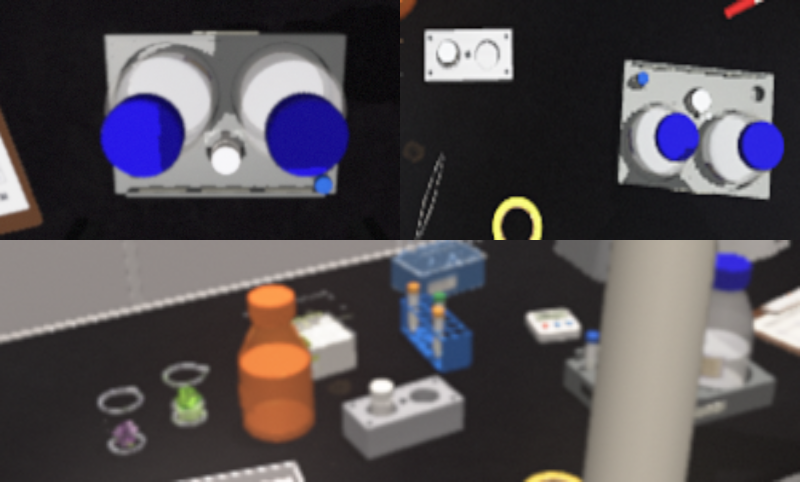

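The final views show both bottles back in their wells, the fresh vial in the caddy well, and the old vial upright in the left bore. Both bottles came to rest at the TCP height they were picked at, so they are fully home.

```bash
python3 -c "
from station import ctrl
print(ctrl.close_job())"
```

```text
the job is handed in; nothing more can be done
None
```

The job is handed in at about 68 s of the 138 s: the old vial is in the block's free bore, the fresh vial is in the caddy's vial well, and both bottles are back in their own wells, all upright and fully home in the final images.

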